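# Lock the quarter-turn stud into the enclosure

## Task

Take the quarter-turn stud out of its cradle, stand it upright on its foot on the bare table and let go, then take it again by the square shank from above. Put its foot into the bore of the grey enclosure, feel for the slot by turning it under light pressure until the lugs drop in, then push it down against the spring and turn it clockwise (seen from above) a full quarter turn so that it locks, and let go. Leave the sight glass, the clamp and the gold-lidded jar where they are.

Things in the scene. Friction and masses are not known exactly. Their poses are not given: they have to be found in the camera images.
- stud: loose quarter-turn stud, bare steel, 130 mm long, about 0.25 kg. Origin: centre of its flat foot; z along its axis, foot to head; x along the two lugs (a half turn looks the same). Foot: lug bar 56 (x) x 14 (y) mm, z 0 to 10; round neck 30 mm in diameter, z 0 to 50. Starts lying level in the cradle, axis 60 mm above the table, lug bar level. Stood on its foot it stands by itself.
- stud_flange (a point): middle of the stud's oblong dark flange, 54 mm from the foot: 92 mm along the stud's x (parallel to the lugs), 44 mm along its y, 8 mm thick (z 50 to 58)
- stud_shank (a point): on the axis of the stud's square shank, 86 mm from the foot: 26 x 26 mm, flats facing the stud's x and y, from the flange (z 58) to the head (z 130), whose end has a small groove along x. Axes as the stud's.
- cradle: fixed rest. Origin on the table under its middle; the stud lies along its y, foot to +y, foot end 65 mm from the origin. Base 90 x 150 x 8 mm; two grey U saddles, at most 46 mm wide and 60 mm high, carry the neck (y +26 to +44 mm) and the shank's end (y -60 to -46 mm). The shank is free all round from the flange (y +7 mm) to the rear saddle (y -46 mm). Lift the stud straight up.
- housing: fixed grey enclosure 130 x 130 mm, 70 mm high, on a dark 170 (x) x 150 (y) x 6 mm mounting plate. Origin on the table under the bore's axis, z up. The round bore in its top takes the stud's foot; the flange meets the rim when the foot is 20 mm above the table.
- bore_mouth (a point): centre of the bore's mouth, level with the housing's top, 70 mm above the table; axes as the housing's. The bore is 61 mm in diameter, with an 8 mm chamfer.
- lands (a point): on the bore's axis, 22 mm below the top (48 mm above the table), axes as the housing's: upper face of two steel lands, 14 mm thick, with a straight slot 20 mm wide between them and a central hole for the neck. The slot's direction is not measured: within 0.80 rad either way of the housing's x axis. Lugs out of line rest here; in line within about 5 degrees they drop 14 mm onto the spring pad.
- pad_rest (a point): on the bore's axis, 34 mm above the table: top of the spring pad at rest. It resists with 4 N here and 0.7 N more per mm. The foot must be pushed to 23 mm above the table or lower (11 to 13 N) before the lugs clear the lands and can turn. Locked and let go, the spring holds the lugs up against the lands, foot about 24 mm above the table.
- cam (a joint): turn in rad of the cam in the housing that the lugs carry round: 0 as found (in line with the slot), 1.57 locked, at its stop. It turns clockwise seen from above, with 0.12 N m of friction. There is some play between lugs and cam, so the stud may have to turn 80 to 110 degrees from where it dropped in.
- sight_glass: bystander: glass tube between two steel flanges, 64 x 64 x 80 mm, standing; origin under its middle
- clamp: bystander: steel pipe clamp lying flat, 67 x 98 x 18 mm; origin under its middle
- jar_gold: bystander: glass jar with a gold lid, 62 x 62 x 66 mm; origin under its middle
Things that resemble listed ones, but are neither listed nor needed, are in the scene too. What is shaped like the stud but brown is not meant.

How it is judged:
By the outcome, as a careful person would: the job done as asked, in the order asked, and still so for the second after the job is handed in, with the robot touching nothing.
It also fails if it takes over 67 s, if anything falls off the work surface, if the arm or the gripper's body presses on something with over 40 N, if the wrist force passes 120 N, or if a joint passes its speed limit or range.

## Robot

A 7-joint arm with a two-finger parallel gripper is mounted at the origin on a cart in front of the work surface, level with it; the furniture and walls round the work are solid. World frame = base frame: x ahead of the robot, y to its left, z up, the work surface at z = 0. Lengths are in m, angles in degrees, forces in N, time in s.
With the tool pointing down it reaches from about 0.425 to 0.875 m from the base axis. Payload 4.7 kg.
Tool frame: the origin (TCP) lies midway between the tips of the shut fingers; the grasp point (between the pads) lies 19 mm behind it; z points along the fingers, y is the direction in which the jaws open and shut (so a half turn about z gives the same grasp; the last joint's range is limited). The gripper opens to 87 mm and grips with 3 to 60 N. Pads are 19 mm wide; open, the fingers measure 117 mm over their backs; the gripper's body (75 mm by 190 mm) begins 51 mm behind the grasp point.
Start: joints at [-64.051, 18.392, -4.016, 83.108, 1.295, 78.541, -3.26], TCP at [0.276, 0.588, 0.223] pointing down, gripper open.
Joint ranges: [-163.93, 163.93], [-17.29, 119.83], [-79.2, 71.16], [3.27, 140.29], [-89.18, 269.18], [5.43, 117.66], [-154.24, 154.24]. Speed limits (degrees/s): [147.25, 147.25, 180, 180, 180, 180, 180].

## Interface

Orientations are given as [roll, pitch, yaw] about the fixed x, y, z axes, in that order (R = Rz(yaw) Ry(pitch) Rx(roll)).
In Python, from cell import env gives the robot as it stands. The module is installed in compiled form; this text tells all that it offers.
- The arm moves only by the tool servo_tool, never from a script. Its argument "plan" is a list of rows, each a list of 3 entries, a list of its own where there are three numbers: the opening, from 0 (shut) to 1 (fully open), then the shift along the tool's x, y, z in cm, then the turn, a rotation vector about the tool's x, y, z in degrees. A call has 1 to 20 rows; each row shifts and turns the pose as measured when the row begins, along the tool's axes as they then stand; what a row does not reach is not made up. A row lasts 1/12 s, in which the tool goes at most 41.7 mm and 7.16 degrees, less where a joint would pass 70% of its speed; a pose out of reach is approached as far as the arm can. A call is refused whole if a number of a shift passes 4.17 or a number of a turn 7.16, either way. A call with a gripper value outside its range is refused whole. The fingers move at their own pace and stop on an object; "force" is the grip in N (left out, the last holds). Time passes only in rows, so rows that do not move let the fingers close. It gives the time, the measured TCP pose, the force and the opening at its end, in the units of the state.
- env.get_obs(): the state, without advancing time (a new reading comes with each control period).
- env.read_camera(name): name is "side" or "top" or "wrist"; returns a dict with "image" (400x640x3 uint8, blue, green, red), "fx", "fy", "cx", "cy" (pixels), "rvec" (rotation vector, rad) and "tvec" (3), from world to camera coordinates, as OpenCV has them; the wrist camera has in their place "T_tool_cam" (4x4, takes a point from camera to tool coordinates, whose origin is the TCP and whose axes are the flange's). Camera axes: x right, y down, z forward; pixel columns grow to the right and rows downward; lengths in m; the calibration is good to about 2 mm. A picture is of the moment at which its call begins: read the wrist's pose just before it. There is no depth.
- env.sign_off(): hands the job in, once; it reports no verdict.
The state is a dict: "time_s": time; "qpos": joint angles; "joint_velocities": joint speeds; "effort": joint torques, N m; "tool_pos": TCP position; "tool_rot": TCP orientation; "force": force on the tool from outside, world axes, zero at the start; "wrist_torque": the same for the moment, N m; "grip_width": finger opening in m.
Only numpy, scipy, OpenCV 4.12 (cv2) and the standard library are available. Lean on these libraries where they do the work, as an engineer would, in place of code of your own. Each camera call takes 0.05 s, during which the arm holds its last target. There are 200 camera calls.

## Working session

There is one attempt and no reset: what is moved stays moved. The work goes in short steps, Python scripts to look and compute and a tool call to move; the robot and the scene stay as the last step left them, time stands still between calls to the robot, and variables do not carry over. Pictures are saved under pics/ and viewed, about 8 in all and at most 12, crops included, and the job is handed in when it is done.

Besides the shell and the picture viewer there is one more tool, called in YAML: its name, and indented under it one key for each argument. servo_tool: Moves the arm, as the interface text tells. Its arguments: {"type":"object","properties":{"plan":{"type":"array"},"force":{"type":"number"}},"required":["plan"]}

```bash
mkdir -p pics; cat > h.py <<'E'
import numpy as np, cv2
from cell import env
from scipy.spatial.transform import Rotation as R
def cam(n):
    o=env.get_obs(); c=env.read_camera(n)
    K=np.array([[c['fx'],0,c['cx']],[0,c['fy'],c['cy']],[0,0,1.]])
    if n=='wrist':
        T=np.eye(4); T[:3,:3]=R.from_euler('xyz',o['tool_rot'],degrees=True).as_matrix(); T[:3,3]=o['tool_pos']
        W=np.linalg.inv(T@np.array(c['T_tool_cam']))
    else:
        W=np.eye(4); W[:3,:3]=cv2.Rodrigues(np.array(c['rvec'],float))[0]; W[:3,3]=np.ravel(c['tvec'])
    return c['image'],K,W
def ray(K,W,uv,z):
    d=W[:3,:3].T@np.linalg.inv(K)@np.array([*uv,1.]); o=-W[:3,:3].T@W[:3,3]
    return o+d*(z-o[2])/d[2]
def proj(K,W,p):
    q=K@(W[:3,:3]@np.array(p)+W[:3,3]); return q[:2]/q[2]
def save(n,tag):
    im,K,W=cam(n); cv2.imwrite(f'pics/{tag}.png',im); np.savez(f'{tag}.npz',K=K,W=W); return im,K,W
def load(tag):
    d=np.load(f'{tag}.npz'); return d['K'],d['W']
E
python3 - <<'E'
from h import *
print(env.get_obs())
a,K,W=save('top','top0'); b,K2,W2=save('side','side0'); save('wrist','wr0')
print(W,-W2[:3,:3].T@W2[:3,3])
E
```

```text
{'time_s': 0.0, 'qpos': array([-64.05062069,  18.44019663,  -4.01579028,  83.17415473,
         1.29721152,  78.54097877,  -3.26163752]), 'joint_velocities': array([-0.09240693, -0.06655882, -0.07575617,  0.02181168, -0.0267255 ,
       -0.03809254, -0.11072243]), 'effort': array([-7.92085621e-05, -4.91299760e+01, -4.03940929e-01, -3.12528670e+01,
       -6.38210122e-02,  4.38462349e-02,  1.83838997e-04]), 'tool_pos': array([0.27597878, 0.58789596, 0.22145523]), 'tool_rot': array([-1.79890037e+02,  7.80339326e-03,  1.54859411e+02]), 'force': array([-0.76818494,  1.40566376,  0.82737804]), 'wrist_torque': array([ 0.00917346,  0.0004087 , -0.00452675]), 'grip_width': 0.08703496680142384}
[[-6.35348068e-04 -9.99816107e-01 -1.91663397e-02  1.93096670e-02]
 [-9.84063694e-01  4.03317595e-03 -1.77770579e-01  5.53236372e-01]
 [ 1.77815189e-01  1.87479529e-02 -9.83885294e-01  1.01213480e+00]
 [ 0.00000000e+00  0.00000000e+00  0.00000000e+00  1.00000000e+00]] [ 0.09460873 -0.97630858  0.65299758]
```

View pics/top0.png

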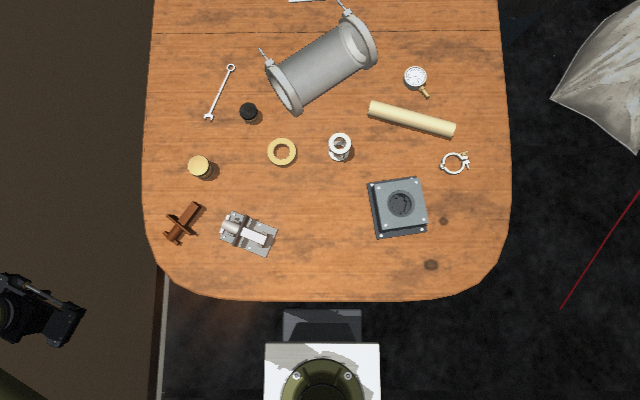

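View pics/side0.png

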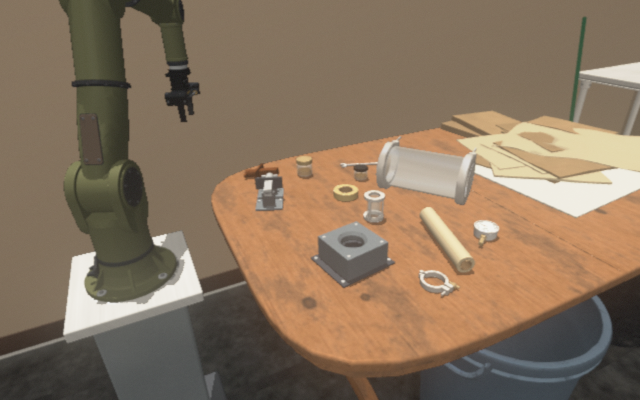

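```bash
python3 - <<'E'
from h import *
a=cv2.imread('pics/top0.png'); b=cv2.imread('pics/side0.png')
f=lambda i,s:cv2.resize(i,None,fx=s,fy=s,interpolation=cv2.INTER_CUBIC)
A=f(a[195:270,205:295],4.4); B=f(a[165:245,355:440],4.4); h=min(A.shape[0],B.shape[0])
C=f(b[160:220,240:300],4); D=f(b[215:285,310:400],3.4)
out=np.zeros((600,800,3),np.uint8)
for im,x,y in((A,0,0),(B,400,0),(C,0,350),(D,400,355)):
    im=im[:600-y,:min(400,800-x)]; out[y:y+im.shape[0],x:x+im.shape[1]]=im
cv2.imwrite('pics/crop0.png',out)
K,W=load('top0')
print(ray(K,W,(248,232),.06),ray(K,W,(185,222),.04),ray(K,W,(400,203),.07))
E
```

```text
[0.45439705 0.20528627 0.06      ] [0.48517818 0.39129319 0.04      ] [ 0.53305071 -0.21782239  0.07      ]
```

View pics/crop0.png

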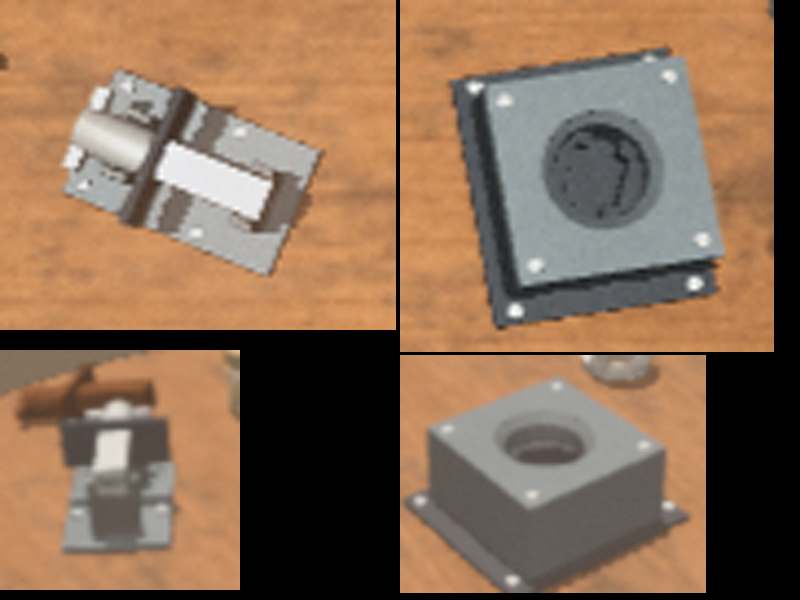

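The steel stud lies in the cradle, foot to the left: lugs at about (221,220), head at about (265,241). The brown stud at (185,222) is the look-alike. The steel one fits because it is bare steel, in the grey cradle, with a dark flange. The housing's bore is at about (400,203).

```bash
cat >> h.py <<'E'
def to(p,rot=None):
    "tool-axes shift (cm) and turn (deg) to a target"
    o=env.get_obs(); M=R.from_euler('xyz',o['tool_rot'],degrees=True)
    s=M.inv().apply(np.array(p)-o['tool_pos'])*100
    t=(M.inv()*rot).as_rotvec(degrees=True) if rot is not None else np.zeros(3)
    print('shift cm',s.round(2),'turn',t.round(2),'| now',o['tool_pos'].round(4),o['tool_rot'].round(2))
E
python3 - <<'E'
from h import *
K,W=load('top0')
p=lambda x,y:ray(K,W,(205+x/4.4,195+y/4.4),.073)
a,b=p(163,160),p(265,198); print(a,b,np.degrees(np.arctan2(*(a-b)[[1,0]])))
c=env.read_camera('wrist'); print(c['fx'],np.array(c['T_tool_cam']).round(3))
h=[ray(K,W,(355+x/4.4,165+y/4.4),.07) for x,y in((505-400,100),(670-400,76),(703-400,240),(535-400,266))]
h=np.array(h);print(h,h.mean(0))
for i in range(4): d=h[(i+1)%4]-h[i]; print(np.degrees(np.arctan2(d[1],d[0])))
to([.43,.2,.32])
E
```

```text
[0.45505623 0.21919589 0.073     ] [0.43125506 0.15462919 0.073     ] 69.76463938637875
353.169245206156 [[-0.001 -0.96  -0.279  0.077]
 [ 1.    -0.001 -0.     0.   ]
 [ 0.    -0.279  0.96  -0.163]
 [ 0.     0.     0.     1.   ]]
[[ 0.5766189  -0.16065089  0.07      ]
 [ 0.59174115 -0.26590041  0.07      ]
 [ 0.48666812 -0.28132044  0.07      ]
 [ 0.4706433  -0.17606165  0.07      ]] [ 0.53141787 -0.22098335  0.07      ]
-81.82370232805474
-171.65113070281598
98.65636398392756
8.273840824203885
shift cm [-30.42 -28.6   -9.78] turn [0. 0. 0.] | now [0.2761 0.5881 0.2219] [-179.93    0.    154.86]
```

servo_tool:
  plan:
    - [1,[-2.5,-2.4,-0.8],[0,0,0]]
    - [1,[-2.5,-2.4,-0.8],[0,0,0]]
    - [1,[-2.5,-2.4,-0.8],[0,0,0]]
    - [1,[-2.5,-2.4,-0.8],[0,0,0]]
    - [1,[-2.5,-2.4,-0.8],[0,0,0]]
    - [1,[-2.5,-2.4,-0.8],[0,0,0]]
    - [1,[-2.5,-2.4,-0.8],[0,0,0]]
    - [1,[-2.5,-2.4,-0.8],[0,0,0]]
    - [1,[-2.5,-2.4,-0.8],[0,0,0]]
    - [1,[-2.5,-2.4,-0.8],[0,0,0]]
    - [1,[-2.5,-2.4,-0.8],[0,0,0]]
    - [1,[-2.5,-2.4,-0.8],[0,0,0]]
  force: 40

```text
time_s: 1.2
tool_pos: [0.4255, 0.1899, 0.3149]
tool_rot: [-179.5, -0.4, 155.9]
force: [0.2, -0.3, 0.6]
grip_width: 0.0869
```

servo_tool:
  plan:
    - [1,[0,0,0],[0,0,7]]
    - [1,[0,0,0],[0,0,7]]
    - [1,[0,0,0],[0,0,7]]
    - [1,[0,0,0],[0,0,7]]
    - [1,[0,0,0],[0,0,7]]
    - [1,[0,0,0],[0,0,7]]
    - [1,[0,0,0],[0,0,7]]
    - [1,[0,0,0],[0,0,7]]
    - [1,[0,0,0],[0,0,7]]
    - [1,[0,0,0],[0,0,7]]
    - [1,[0,0,0],[0,0,7]]
    - [1,[0,0,0],[0,0,7]]

```text
time_s: 2.2
tool_pos: [0.4298, 0.1765, 0.3176]
tool_rot: [-179.8, 0.3, 69.7]
force: [-0.4, -0.3, 0.6]
grip_width: 0.087
```

```bash
python3 - <<'E'
from h import *
print(env.get_obs()['qpos'].round(1))
im,K,W=save('wrist','wr1')
to([.445,.19,.3],R.from_euler('xyz',[180,0,69.8],degrees=True))
E
```

```text
[-36.5  -6.1   9.9  99.2   1.1  87.2 -46.9]
shift cm [1.81 0.96 1.75] turn [-0.22  0.28 -0.38] | now [0.4298 0.1765 0.3176] [-179.78    0.28   69.42]
```

View pics/wr1.png

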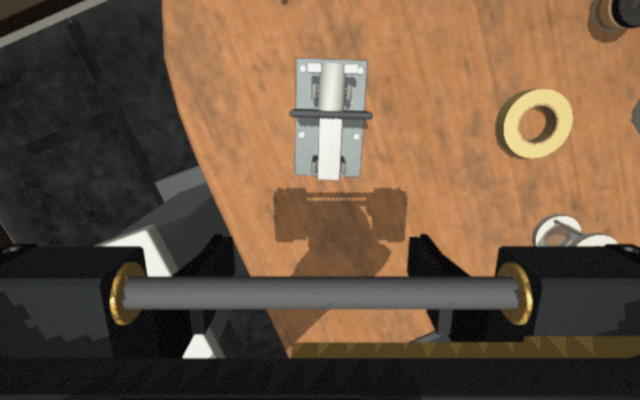

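The stud is seen from above, foot up: flange middle (331,114), head end of the shank's upper face (329,180), foot end (331,61).

```bash
python3 - <<'E'
from h import *
K,W=load('wr1')
e=ray(K,W,(329,180),.073); n=ray(K,W,(330.5,75),.075); f=ray(K,W,(331,114),.082)
d=f-e; yaw=np.degrees(np.arctan2(d[1],d[0])); d2=n-e; print(e,f,n,yaw,np.degrees(np.arctan2(d2[1],d2[0])),np.hypot(*d[:2]))
yw=np.degrees(np.arctan2(d2[1],d2[0])); u=np.array([np.cos(np.radians(yw)),np.sin(np.radians(yw)),0])
o=(e+65*u*.001 + f-11*u*.001)/2; o[2]=.06; g=o-.021*u; print('origin',o,'grasp',g)
rot=R.from_euler('xyz',[180,0,yw],degrees=True)*R.from_rotvec([0,45,0],degrees=True)
M=rot.as_matrix(); print(M.round(2))
t=g+.019*M[:,2]; print('tcp',t)
np.savez('g.npz',t=t,M=M)
to(t-.12*M[:,2],rot); to(t,rot)
E
```

```text
[0.43050817 0.15436351 0.073     ] [0.45854486 0.22574314 0.082     ] [0.47206729 0.26430896 0.075     ] 68.55595502303836 69.29352677006416 0.07668837464961299
origin [0.45407319 0.21530924 0.06      ] grasp [0.446648   0.19566575 0.06      ]
[[ 0.25  0.94  0.25]
 [ 0.66 -0.35  0.66]
 [ 0.71  0.   -0.71]]
tcp [0.45139836 0.20823293 0.04656497]
shift cm [-4.66  0.96 18.64] turn [-2.600e-01  4.528e+01  3.000e-02] | now [0.4298 0.1765 0.3176] [-179.78    0.28   69.42]
shift cm [ 3.86  1.01 27.08] turn [-2.600e-01  4.528e+01  3.000e-02] | now [0.4298 0.1765 0.3176] [-179.78    0.28   69.42]
```

servo_tool:
  plan:
    - [1,[0,0,0],[0,6.5,0]]
    - [1,[0,0,0],[0,6.5,0]]
    - [1,[0,0,0],[0,6.5,0]]
    - [1,[0,0,0],[0,6.5,0]]
    - [1,[0,0,0],[0,6.5,0]]
    - [1,[0,0,0],[0,6.5,0]]
    - [1,[0,0,0],[0,6.5,0]]

```text
time_s: 2.83
tool_pos: [0.4263, 0.1842, 0.318]
tool_rot: [-179.0, -31.3, 71.1]
force: [-0.5, -0.1, -0.4]
grip_width: 0.0868
```

```bash
python3 - <<'E'
from h import *
print(env.get_obs()['qpos'].round(1))
g=np.load('g.npz'); rot=R.from_matrix(g['M']); t=g['t']
to(t-.08*g['M'][:,2],rot); to(t,rot)
E
```

```text
[  1.2 -17.2  -4.3 114.3 -31.9  73.7 -15.1]
shift cm [-13.34   1.71  17.01] turn [-2.09 13.76  1.29] | now [0.4263 0.1842 0.318 ] [-179.01  -31.25   71.08]
shift cm [-11.44   2.02  24.78] turn [-2.09 13.76  1.29] | now [0.4263 0.1842 0.318 ] [-179.01  -31.25   71.08]
```

servo_tool:
  plan:
    - [1,[-2.2,0.3,2.8],[0,0,0]]
    - [1,[-2.2,0.3,2.8],[0,0,0]]
    - [1,[-2.2,0.3,2.8],[0,2,0]]
    - [1,[-2.2,0.3,2.8],[0,3,0]]
    - [1,[-2,0.3,2.8],[0,3,0]]
    - [1,[-1,0.2,1.5],[0,3,0]]
    - [1,[0,0,0],[0,3,0]]

```text
time_s: 3.42
tool_pos: [0.4449, 0.1552, 0.1222]
tool_rot: [178.4, -45.9, 72.2]
force: [-0.6, -0.3, -0.4]
grip_width: 0.0869
```

```bash
python3 - <<'E'
from h import *
print(env.get_obs()['qpos'].round(1))
g=np.load('g.npz'); rot=R.from_matrix(g['M']); t=g['t']
to(t-.08*g['M'][:,2],rot); to(t,rot)
E
```

```text
[  2.1  -2.8   8.5 134.  -57.4  56.6  28.9]
shift cm [-1.65 -1.32  1.01] turn [-0.48 -0.94  2.05] | now [0.4449 0.1552 0.1222] [178.38 -45.91  72.23]
shift cm [-1.78 -1.26  9.  ] turn [-0.48 -0.94  2.05] | now [0.4449 0.1552 0.1222] [178.38 -45.91  72.23]
```

servo_tool:
  plan:
    - [1,[-0.9,-0.7,0.5],[-0.3,-0.5,1]]
    - [1,[-0.8,-0.6,0.5],[-0.2,-0.4,1]]
    - [1,[0,0,0],[0,0,0]]

```text
time_s: 3.67
tool_pos: [0.4284, 0.1529, 0.0974]
tool_rot: [-179.7, -44.9, 69.0]
force: [-0.8, 0.3, -0.3]
grip_width: 0.0871
```

```bash
python3 - <<'E'
from h import *
print(env.get_obs()['qpos'].round(1))
g=np.load('g.npz'); rot=R.from_matrix(g['M']); t=g['t']
to(t,rot)
im,K,W=save('wrist','wr2')
E
```

```text
[  2.3  -2.7   8.3 136.9 -58.4  54.2  29.4]
shift cm [0.65 0.21 7.83] turn [-0.08  0.08 -0.18] | now [0.4284 0.1529 0.0974] [-179.74  -44.92   69.04]
```

View pics/wr2.png

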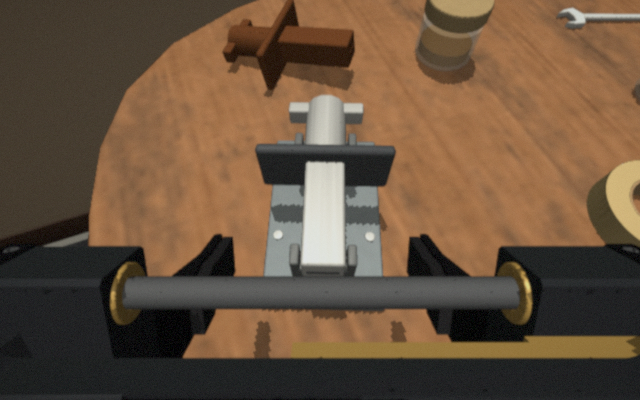

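The shank (cols 304–345) lies centred between the fingers (col about 322), so I go in.

servo_tool:
  plan:
    - [1,[0.3,0.1,2],[0,0,0]]
    - [1,[0.3,0.1,2],[0,0,0]]
    - [1,[0.1,0,2],[0,0,0]]
    - [1,[0,0,1.5],[0,0,0]]
    - [1,[0,0,0],[0,0,0]]

```text
time_s: 4.13
tool_pos: [0.4603, 0.2092, 0.0566]
tool_rot: [178.5, -45.3, 70.5]
force: [-0.1, -0.3, 0.5]
grip_width: 0.0872
```

```bash
python3 - <<'E'
from h import *
o=env.get_obs();print(o['qpos'].round(1),o['force'])
g=np.load('g.npz'); rot=R.from_matrix(g['M']); t=g['t']
to(t,rot)
E
```

```text
[ -2.4   5.2   3.8 136.  -69.8  45.7  35.9] [-0.10946432 -0.26273834  0.51861205]
shift cm [-0.98 -0.82  0.41] turn [ 0.61 -0.32  0.88] | now [0.4603 0.2092 0.0566] [178.5  -45.3   70.54]
```

servo_tool:
  plan:
    - [1,[-0.9,-0.7,0.2],[0.6,-0.3,0.8]]
    - [1,[0,0,0.2],[0,0,0]]
    - [1,[0,0,0],[0,0,0]]

```text
time_s: 4.38
tool_pos: [0.454, 0.2085, 0.0494]
tool_rot: [179.6, -45.1, 69.8]
force: [0.8, -1.3, -0.4]
grip_width: 0.0876
```

```bash
python3 - <<'E'
from h import *
o=env.get_obs();print(o['qpos'].round(1),o['force'])
g=np.load('g.npz'); rot=R.from_matrix(g['M']); t=g['t']
to(t,rot)
E
```

```text
[ -2.3   5.7   3.9 136.4 -69.9  45.8  36.3] [ 0.80922288 -1.2828638  -0.41118827]
shift cm [-0.28 -0.24  0.11] turn [ 0.05 -0.11  0.36] | now [0.454  0.2085 0.0494] [179.59 -45.1   69.8 ]
```

servo_tool:
  plan:
    - [1,[-0.3,-0.25,0.1],[0,0,0.3]]
    - [0,[0,0,0],[0,0,0]]
    - [0,[0,0,0],[0,0,0]]
    - [0,[0,0,0],[0,0,0]]
    - [0,[0,0,0],[0,0,0]]
    - [0,[0,0,0],[0,0,0]]
    - [0,[0,0,0],[0,0,0]]
    - [0,[0,0,0],[0,0,0]]
    - [0,[0,0,0],[0,0,0]]
  force: 50

```text
time_s: 5.13
tool_pos: [0.4529, 0.2056, 0.0488]
tool_rot: [179.5, -45.2, 69.4]
force: [0.4, 0.2, 0.9]
grip_width: 0.0415
```

```bash
python3 - <<'E'
from h import *
o=env.get_obs();print(o['qpos'].round(1),o['force'],o['wrist_torque'])
g=np.load('g.npz'); rot=R.from_matrix(g['M']); t=g['t']
to(t,rot); to(o['tool_pos']+[0,0,.12])
E
```

```text
[ -2.    5.5   4.  136.9 -70.3  45.8  36.7] [0.3903526  0.18521911 0.91492761] [-0.86676224  0.30490756  0.0085381 ]
shift cm [-0.02 -0.23  0.29] turn [ 0.4  -0.2   0.05] | now [0.4529 0.2056 0.0488] [179.55 -45.2   69.36]
shift cm [ 8.51  0.07 -8.46] turn [0. 0. 0.] | now [0.4529 0.2056 0.0488] [179.55 -45.2   69.36]
```

Still closing (41 mm).

servo_tool:
  plan:
    - [0,[0,0,0],[0,0,0]]
    - [0,[0,0,0],[0,0,0]]
    - [0,[0,0,0],[0,0,0]]
    - [0,[0,0,0],[0,0,0]]
    - [0,[0,0,0],[0,0,0]]

```text
time_s: 5.55
tool_pos: [0.4523, 0.2059, 0.0486]
tool_rot: [179.6, -45.2, 69.3]
force: [-1.0, 0.4, 0.8]
grip_width: 0.0255
```

servo_tool:
  plan:
    - [0,[0.7,0,-0.7],[0,0,0]]
    - [0,[0.7,0,-0.7],[0,0,0]]
    - [0,[1.4,0,-1.4],[0,0,0]]
    - [0,[1.4,0,-1.4],[0,0,0]]
    - [0,[2,0,-2],[0,0,0]]
    - [0,[2,0,-2],[0,0,0]]
    - [0,[2,0,-2],[0,0,0]]
    - [0,[0,0,0],[0,0,0]]

```text
time_s: 6.22
tool_pos: [0.4463, 0.2037, 0.1895]
tool_rot: [-179.6, -44.3, 68.8]
force: [2.2, -0.0, -1.5]
grip_width: 0.0255
```

```bash
python3 - <<'E'
from h import *
o=env.get_obs();print(o['qpos'].round(1),o['force'],o['grip_width'])
to([.55,.02,.22])
E
```

```text
[ -1.7 -11.1   3.2 130.8 -51.8  56.    9.2] [ 2.21355569 -0.04480389 -1.51439325] 0.02552954554639348
shift cm [ -7.44  16.23 -11.64] turn [0. 0. 0.] | now [0.4463 0.2037 0.1895] [-179.56  -44.28   68.76]
```

servo_tool:
  plan:
    - [0,[-1.2,2.6,-2],[0,0,0]]
    - [0,[-1.2,2.6,-2],[0,0,0]]
    - [0,[-1.2,2.6,-2],[0,0,0]]
    - [0,[-1.2,2.6,-2],[0,0,0]]
    - [0,[-1.2,2.6,-2],[0,0,0]]
    - [0,[-1.2,2.6,-2],[0,0,0]]
    - [0,[0,0,0],[0,-6.5,0]]
    - [0,[0,0,0],[0,-6.5,0]]
    - [0,[0,0,0],[0,-6.5,0]]
    - [0,[0,0,0],[0,-6.5,0]]
    - [0,[0,0,0],[0,-6.5,0]]
    - [0,[0,0,0],[0,-6.5,0]]
    - [0,[0,0,0],[0,-6.5,0]]
    - [0,[0,0,0],[0,-6.5,0]]
    - [0,[0,0,0],[0,-6.5,0]]
    - [0,[0,0,0],[0,-6.5,0]]
    - [0,[0,0,0],[0,-6.5,0]]
    - [0,[0,0,0],[0,-6.5,0]]
    - [0,[0,0,0],[0,0,0]]

```text
time_s: 7.8
tool_pos: [0.5399, 0.0068, 0.1956]
tool_rot: [-177.9, 38.5, 70.2]
force: [-0.6, 2.6, -3.9]
grip_width: 0.0257
```

```bash
python3 - <<'E'
from h import *
o=env.get_obs();print(o['qpos'].round(1),o['force'],o['grip_width'])
M=R.from_euler('xyz',o['tool_rot'],degrees=True).as_matrix(); print(M.round(2), M@[.7071,0,.7071])
save('wrist','wr3')
E
```

```text
[-23.5  24.    2.8  88.1  25.8  96.  -45. ] [-0.62026971  2.63156353 -3.91621866] 0.025684375072307142
[[ 0.26  0.93 -0.24]
 [ 0.74 -0.36 -0.57]
 [-0.62 -0.03 -0.78]] [ 0.01415725  0.1152358  -0.99322762]
```

View pics/wr3.png

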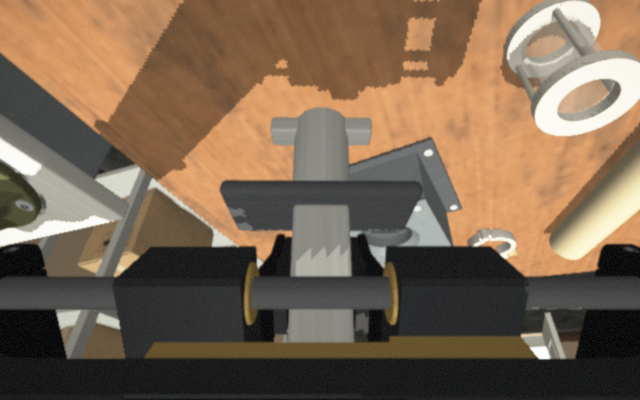

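```bash
python3 - <<'E'
from h import *
K,W=load('wr3'); o=env.get_obs()
c=env.read_camera('wrist'); W=np.linalg.inv(np.array(c['T_tool_cam']))
for a in (40,45,50):
    d=np.array([np.cos(np.radians(a)),0,np.sin(np.radians(a))]); b=np.array([-d[2],0,d[0]]) # b: deeper/approach
    P=np.array([0,0,-.016])
    for nm,z,y,x in (('lug far end near side',0,-.007,.028),('lug near',.010,-.007,.028),('lug foot other',0,.007,.028),('flange top edge foot side',.05,-.022,.046),('flange head side',.058,-.022,.046)):
        q=P+d*(.086-z)+b*y+np.array([0,x,0]); print(a,nm,proj(K,W,q).round(0))
E
```

```text
40 lug far end near side [374. 106.]
40 lug near [375. 122.]
40 lug foot other [371. 122.]
40 flange top edge foot side [426. 176.]
40 flange head side [428. 192.]
45 lug far end near side [372. 115.]
45 lug near [373. 128.]
45 lug foot other [369. 131.]
45 flange top edge foot side [424. 176.]
45 flange head side [426. 191.]
50 lug far end near side [370. 123.]
50 lug near [372. 136.]
50 lug foot other [368. 140.]
50 flange top edge foot side [421. 176.]
50 flange head side [424. 190.]
```

```bash
cat > t.py <<'E'
from h import *
rot=R.from_euler('xyz',[180,0,69.3],degrees=True)*R.from_rotvec([0,-45,0],degrees=True)
o=env.get_obs(); print(o['qpos'].round(1),o['force'].round(1),o['wrist_torque'].round(2),o['grip_width'].round(4)); to([.54,0,.083],rot)
E
python3 t.py
```

```text
Traceback (most recent call last):
  File "t.py", line 3, in <module>
    o=env.get_obs(); print(o['qpos'].round(1),o['force'].round(1),o['wrist_torque'].round(2),o['grip_width'].round(4)); to([.54,0,.083],rot)
                                                                                             ^^^^^^^^^^^^^^^^^^^^^
AttributeError: 'float' object has no attribute 'round'
```

```bash
sed -i "s/o\['grip_width'\].round(4)/round(o['grip_width'],4)/" t.py; python3 t.py
```

```text
[-23.3  23.6   3.   88.1  25.7  95.9 -44.9] [-0.1 -0.5 -2.8] [ 0.84 -0.31 -0.01] 0.0258
shift cm [6.96 0.33 9.29] turn [-1.46 -6.77  0.35] | now [0.5405 0.0028 0.1991] [-178.31   38.22   69.64]
```

servo_tool:
  plan:
    - [0,[0,0,0],[-0.7,-3.5,0.2]]
    - [0,[0,0,0],[-0.7,-3.5,0.2]]
    - [0,[1.8,0.1,2],[0,0,0]]
    - [0,[1.8,0.1,2],[0,0,0]]
    - [0,[1.8,0.1,2],[0,0,0]]
    - [0,[1.2,0,1.2],[0,0,0]]
    - [0,[0,0,0],[0,0,0]]

```text
time_s: 8.48
tool_pos: [0.5451, -0.0149, 0.1063]
tool_rot: [178.8, 44.0, 67.2]
force: [-1.1, -0.6, -3.1]
grip_width: 0.0256
```

```bash
python3 t.py
```

```text
[-24.4  31.4   3.7  91.5  29.2  89.7 -52. ] [-1.1 -0.6 -3.1] [ 1.05 -0.35 -0.  ] 0.0256
shift cm [ 2.46 -1.07  0.84] turn [-0.34 -1.03 -1.54] | now [ 0.5451 -0.0149  0.1063] [178.83  43.96  67.15]
```

servo_tool:
  plan:
    - [0,[0.8,0,0.8],[-0.2,-0.5,-0.8]]
    - [0,[0.8,0,0.8],[-0.2,-0.5,-0.8]]
    - [0,[0,0,0],[0,0,0]]
    - [0,[0,0,0],[0,0,0]]

```text
time_s: 8.82
tool_pos: [0.5471, -0.0193, 0.0868]
tool_rot: [179.6, 44.7, 68.8]
force: [-0.3, -0.3, -2.7]
grip_width: 0.0258
```

```bash
python3 t.py
```

```text
[-24.2  33.    3.6  92.   29.9  88.2 -51.8] [-0.3 -0.3 -2.7] [ 1.03 -0.38 -0.01] 0.0258
shift cm [ 1.37 -1.36 -0.82] turn [ 0.02 -0.31 -0.38] | now [ 0.5471 -0.0193  0.0868] [179.61  44.68  68.77]
```

Lower gently, to TCP z of about 0.075.

servo_tool:
  plan:
    - [0,[0.4,0,0.4],[0,-0.3,-0.3]]
    - [0,[0.25,0,0.25],[0,0,0]]
    - [0,[0.15,0,0.15],[0,0,0]]
    - [0,[0,0,0],[0,0,0]]

```text
time_s: 9.15
tool_pos: [0.5487, -0.0186, 0.0765]
tool_rot: [179.7, 44.8, 69.1]
force: [-0.2, 0.6, -2.9]
grip_width: 0.0258
```

```bash
python3 t.py
```

```text
[-24.3  33.9   3.6  92.   30.1  87.4 -52.1] [-0.2  0.6 -2.9] [ 1.1  -0.36 -0.01] 0.0258
shift cm [ 0.55 -1.47 -1.48] turn [ 0.16 -0.18 -0.16] | now [ 0.5487 -0.0186  0.0765] [179.68  44.82  69.08]
```

servo_tool:
  plan:
    - [0,[0.15,0,0.15],[0,0,0]]
    - [0,[0.1,0,0.1],[0,0,0]]
    - [0,[0,0,0],[0,0,0]]

```text
time_s: 9.4
tool_pos: [0.5494, -0.0181, 0.0747]
tool_rot: [179.6, 44.9, 69.0]
force: [-0.3, 0.0, -2.4]
grip_width: 0.0256
```

```bash
python3 t.py
```

```text
[-24.4  34.1   3.5  91.9  30.1  87.3 -52.3] [-0.3  0.  -2.4] [ 1.08 -0.33 -0.03] 0.0256
shift cm [ 0.38 -1.51 -1.56] turn [ 0.24 -0.13 -0.2 ] | now [ 0.5494 -0.0181  0.0747] [179.56  44.87  69.02]
```

servo_tool:
  plan:
    - [0,[0.15,0,0.15],[0,0,0]]
    - [0,[0.1,0,0.1],[0,0,0]]
    - [0,[0,0,0],[0,0,0]]

```text
time_s: 9.65
tool_pos: [0.5498, -0.0177, 0.0747]
tool_rot: [179.4, 45.0, 68.9]
force: [0.1, 1.0, -2.8]
grip_width: 0.0254
```

```bash
python3 t.py; python3 -c "
from h import *
save('side','side1')
K,W=load('side1'); o=env.get_obs(); u=proj(K,W,o['tool_pos']).astype(int); print(u)
im=cv2.imread('pics/side1.png'); x,y=max(0,u[0]-65),max(0,u[1]-60)
cv2.imwrite('pics/side1c.png',cv2.resize(im[y:y+120,x:x+130],None,fx=4.6,fy=4.6,interpolation=cv2.INTER_CUBIC))"
```

```text
[-24.4  34.2   3.6  91.8  30.2  87.4 -52.4] [ 0.1  1.  -2.8] [ 1.07 -0.37  0.01] 0.0254
shift cm [ 0.34 -1.53 -1.52] turn [ 0.28 -0.01 -0.27] | now [ 0.5498 -0.0177  0.0747] [179.45  44.98  68.91]
[324 203]
```

View pics/side1c.png

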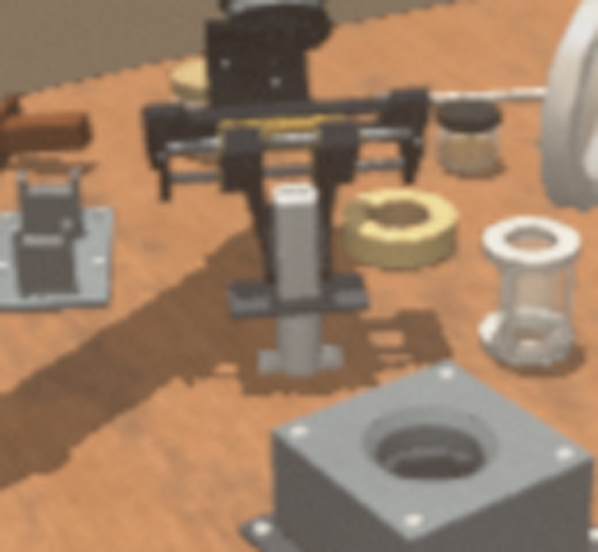

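The stud is upright, foot just above the table. The small steps are being eaten by servo lag, so I keep pressing lower.

servo_tool:
  plan:
    - [0,[0.25,0,0.25],[0,0,0]]
    - [0,[0.25,0,0.25],[0,0,0]]

```text
time_s: 9.87
tool_pos: [0.5503, -0.0179, 0.0744]
tool_rot: [179.2, 45.3, 68.7]
force: [-3.0, 5.9, 17.3]
grip_width: 0.0257
```

```bash
python3 t.py
```

```text
[-24.5  34.5   3.6  91.7  30.3  87.6 -52.7] [-3.   5.9 17.3] [-0.44  1.94 -0.92] 0.0257
shift cm [ 0.3  -1.59 -1.54] turn [ 0.33  0.3  -0.42] | now [ 0.5503 -0.0179  0.0744] [179.25  45.3   68.7 ]
```

servo_tool:
  plan:
    - [0,[0,0,0],[0,0,0]]
    - [0,[0,0,0],[0,0,0]]

```text
time_s: 10.03
tool_pos: [0.5509, -0.0169, 0.0752]
tool_rot: [179.1, 45.2, 68.7]
force: [-0.5, -0.4, -2.5]
grip_width: 0.0257
```

servo_tool:
  plan:
    - [0.4,[0,0,0],[0,0,0]]
    - [0.5,[0,0,0],[0,0,0]]
    - [0.7,[0,0,0],[0,0,0]]
    - [1,[0,0,0],[0,0,0]]
    - [1,[0,0,0],[0,0,0]]
    - [1,[0,0,0],[0,0,0]]
    - [1,[0,0,0],[0,0,0]]
    - [1,[0,0,0],[0,0,0]]
    - [1,[0,0,0],[0,0,0]]
    - [1,[0,0,0],[0,0,0]]

```text
time_s: 10.87
tool_pos: [0.5508, -0.0192, 0.074]
tool_rot: [179.1, 45.4, 68.6]
force: [-0.9, -0.4, -0.3]
grip_width: 0.0827
```

```bash
python3 t.py
```

```text
[-24.5  34.5   3.7  91.7  30.4  87.5 -52.7] [-0.9 -0.4 -0.3] [ 0.69 -0.23  0.01] 0.0827
shift cm [ 0.34 -1.68 -1.65] turn [ 0.38  0.37 -0.5 ] | now [ 0.5508 -0.0192  0.074 ] [179.11  45.36  68.58]
```

servo_tool:
  plan:
    - [1,[0,0,-1],[0,0,0]]
    - [1,[0,0,-3],[0,0,0]]
    - [1,[0,0,-3.5],[0,0,0]]
    - [1,[0,0,-3.5],[0,0,0]]
    - [1,[0,0,-3.5],[0,0,0]]
    - [1,[-2.5,0,-2.5],[0,0,0]]
    - [1,[-2.5,0,-2.5],[0,6.5,0]]
    - [1,[0,0,0],[0,6.5,0]]
    - [1,[0,0,0],[0,6.5,0]]
    - [1,[0,0,0],[0,6.5,0]]
    - [1,[0,0,0],[0,6.5,0]]
    - [1,[0,0,0],[0,6.5,0]]
    - [1,[0,0,0],[0,6.5,0]]
    - [1,[0,0,0],[0,0,0]]

```text
time_s: 12.03
tool_pos: [0.5895, 0.0947, 0.2619]
tool_rot: [179.2, -2.3, 70.0]
force: [0.2, -1.6, 0.6]
grip_width: 0.0867
```

```bash
python3 - <<'E'
from h import *
print(env.get_obs()['qpos'].round(1))
to([.545,-.036,.25],R.from_euler('xyz',[180,0,69],degrees=True))
E
```

```text
[-10.9   9.6   0.2  89.4  -1.6  79.1 -30.5]
shift cm [-13.84   0.28   0.65] turn [ 0.81 -2.27  0.98] | now [0.5895 0.0947 0.2619] [179.17  -2.26  70.  ]
```

servo_tool:
  plan:
    - [1,[-3.4,0,0.1],[0.4,-1.1,0.5]]
    - [1,[-3.4,0,0.1],[0.4,-1.1,0.5]]
    - [1,[-3.4,0,0.1],[0,0,0]]
    - [1,[-3.4,0.2,0.3],[0,0,0]]
    - [1,[0,0,0],[0,0,0]]
    - [1,[0,0,0],[0,0,0]]

```text
time_s: 12.53
tool_pos: [0.5416, -0.0334, 0.2575]
tool_rot: [-179.9, 0.6, 69.4]
force: [0.2, 0.7, 0.3]
grip_width: 0.0871
```

```bash
python3 - <<'E'
from h import *
save('wrist','wr4'); to([.5548,-.0087,.25],R.from_euler('xyz',[180,0,69],degrees=True))
K,W=load('wr4'); print(proj(K,W,[.5548,-.0087,.13]),proj(K,W,[.5548,-.0087,.058]))
E
```

```text
shift cm [2.85 0.34 0.71] turn [-0.06  0.68  0.41] | now [ 0.5416 -0.0341  0.2574] [-179.93    0.68   69.41]
[326.08290073 155.42660304] [325.09987879 143.22347239]
```

View pics/wr4.png

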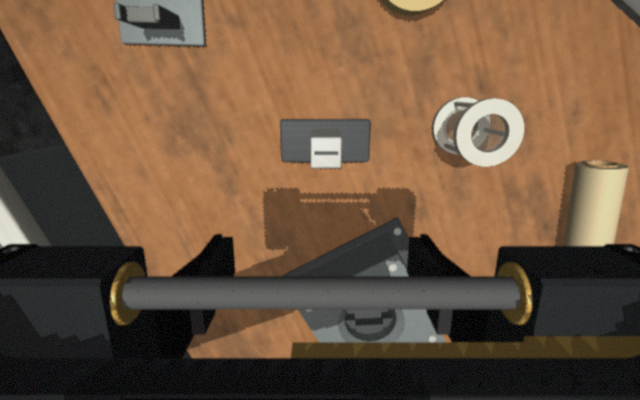

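The stud stands by itself: head at (326,153) against (326,155) predicted, groove parallel to the jaws. I descend onto the shank.

servo_tool:
  plan:
    - [1,[1.5,0.15,0.3],[0,0.4,0.2]]
    - [1,[1.5,0.15,0.3],[0,0.3,0.2]]
    - [1,[0,0,0],[0,0,0]]
    - [1,[0,0,0],[0,0,0]]

```text
time_s: 12.92
tool_pos: [0.5575, 0.0017, 0.2506]
tool_rot: [-179.8, 0.0, 69.5]
force: [1.3, 0.5, -0.3]
grip_width: 0.0872
```

```bash
python3 - <<'E'
from h import *
to([.5555,-.0071,.085],R.from_euler('xyz',[180,0,69],degrees=True))
E
```

```text
shift cm [-0.88  0.16 16.56] turn [-0.15  0.02  0.46] | now [0.5575 0.0017 0.2506] [-1.7984e+02  2.0000e-02  6.9460e+01]
```

servo_tool:
  plan:
    - [1,[-0.8,0.15,1.5],[0,0,0.4]]
    - [1,[0,0,2.5],[0,0,0]]
    - [1,[0,0,2.5],[0,0,0]]
    - [1,[0,0,0],[0,0,0]]

```text
time_s: 13.25
tool_pos: [0.558, -0.0007, 0.1849]
tool_rot: [-180.0, -0.0, 69.6]
force: [0.3, -0.5, 0.1]
grip_width: 0.0872
```

```bash
python3 - <<'E'
from h import *
to([.5555,-.0071,.085],R.from_euler('xyz',[180,0,69],degrees=True))
E
```

```text
shift cm [-0.69 -0.01  9.99] turn [-0.03 -0.01  0.62] | now [ 0.558  -0.0007  0.1849] [-1.7997e+02 -1.0000e-02  6.9620e+01]
```

servo_tool:
  plan:
    - [1,[-0.7,0,0],[0,0,0.5]]
    - [1,[-0.3,0,1.5],[0,0,0.2]]
    - [1,[0,0,2],[0,0,0]]
    - [1,[0,0,2],[0,0,0]]
    - [1,[0,0,2],[0,0,0]]
    - [1,[0,0,0],[0,0,0]]
    - [1,[0,0,0],[0,0,0]]

```text
time_s: 13.83
tool_pos: [0.5594, -0.0106, 0.1173]
tool_rot: [179.5, -0.1, 69.0]
force: [0.5, 0.7, 0.7]
grip_width: 0.0869
```

```bash
python3 - <<'E'
from h import *
to([.5555,-.0071,.085],R.from_euler('xyz',[180,0,69],degrees=True))
E
```

```text
shift cm [ 0.18 -0.52  3.23] turn [ 0.53 -0.14 -0.04] | now [ 0.5594 -0.0106  0.1173] [ 1.7947e+02 -1.4000e-01  6.8960e+01]
```

servo_tool:
  plan:
    - [1,[0.2,-0.5,0.2],[0.5,0,0]]
    - [1,[0,0,1.4],[0,0,0]]
    - [1,[0,0,1.4],[0,0,0]]
    - [1,[0,0,0],[0,0,0]]
    - [1,[0,0,0],[0,0,0]]

```text
time_s: 14.25
tool_pos: [0.5606, -0.0059, 0.0963]
tool_rot: [179.4, -0.5, 69.0]
force: [-0.4, -0.3, 0.3]
grip_width: 0.0867
```

```bash
python3 - <<'E'
from h import *
to([.5555,-.0071,.085],R.from_euler('xyz',[180,0,69],degrees=True))
E
```

```text
shift cm [-0.3  -0.45  1.12] turn [ 0.6  -0.45 -0.05] | now [ 0.5606 -0.0059  0.0963] [179.4   -0.45  68.95]
```

servo_tool:
  plan:
    - [1,[-0.3,-0.5,0.7],[0.6,-0.4,0]]
    - [1,[0,0,0.6],[0,0,0]]
    - [1,[0,0,0],[0,0,0]]
    - [1,[0,0,0],[0,0,0]]

```text
time_s: 14.58
tool_pos: [0.5567, -0.0066, 0.0865]
tool_rot: [179.8, -0.2, 69.0]
force: [0.6, -0.4, 0.3]
grip_width: 0.0869
```

```bash
python3 - <<'E'
from h import *
to([.5555,-.0071,.085],R.from_euler('xyz',[180,0,69],degrees=True))
E
```

```text
shift cm [-0.09 -0.1   0.15] turn [ 0.23 -0.15 -0.04] | now [ 0.5567 -0.0066  0.0865] [ 1.7977e+02 -1.5000e-01  6.8960e+01]
```

Close with 60 N, then lift about 15 cm.

servo_tool:
  plan:
    - [1,[0,-0.1,0.1],[0.2,-0.1,0]]
    - [0,[0,0,0],[0,0,0]]
    - [0,[0,0,0],[0,0,0]]
    - [0,[0,0,0],[0,0,0]]
    - [0,[0,0,0],[0,0,0]]
    - [0,[0,0,0],[0,0,0]]
    - [0,[0,0,0],[0,0,0]]
    - [0,[0,0,0],[0,0,0]]
    - [0,[0,0,0],[0,0,0]]
    - [0,[0,0,0],[0,0,0]]
    - [0,[0,0,0],[0,0,0]]
    - [0,[0,0,0],[0,0,0]]
    - [0,[0,0,0],[0,0,0]]
    - [0,[0,0,0],[0,0,0]]
  force: 60

```text
time_s: 15.75
tool_pos: [0.5562, -0.0063, 0.0862]
tool_rot: [179.9, -0.1, 68.9]
force: [0.1, -0.8, 0.6]
grip_width: 0.0257
```

```bash
python3 - <<'E'
from h import *
o=env.get_obs(); print(o['force'],o['wrist_torque'])
to([.5314,-.221,.28],R.from_euler('xyz',[180,0,69],degrees=True))
E
```

```text
[ 0.14460359 -0.83615844  0.59683541] [-0.08069743  0.10332337 -0.03908214]
shift cm [-20.9    5.42 -19.4 ] turn [ 0.06 -0.07 -0.06] | now [ 0.5562 -0.0063  0.0862] [ 1.7994e+02 -7.0000e-02  6.8940e+01]
```

servo_tool:
  plan:
    - [0,[0,0,-1],[0,0,0]]
    - [0,[0,0,-3],[0,0,0]]
    - [0,[0,0,-3.2],[0,0,0]]
    - [0,[0,0,-3.2],[0,0,0]]
    - [0,[0,0,-3.2],[0,0,0]]
    - [0,[0,0,-3.2],[0,0,0]]
    - [0,[-1.5,0.3,-0.5],[0,0,0]]
    - [0,[-3.2,0.6,0],[0,0,0]]
    - [0,[-3.2,0.6,0],[0,0,0]]
    - [0,[-3.2,0.6,0],[0,0,0]]
    - [0,[-3.2,0.6,0],[0,0,0]]
    - [0,[-3.2,0.6,0],[0,0,0]]
    - [0,[-3.2,0.6,0],[0,0,0]]
    - [0,[-3.2,0.6,0],[0,0,0]]
    - [0,[-2.5,0.6,0],[0,0,0]]
    - [0,[0,0,0],[0,0,0]]
    - [0,[0,0,0],[0,0,0]]

```text
time_s: 17.17
tool_pos: [0.5009, -0.2797, 0.2704]
tool_rot: [-179.5, 0.1, 69.4]
force: [0.3, 1.1, -3.0]
grip_width: 0.0256
```

```bash
python3 - <<'E'
from h import *
o=env.get_obs(); print(o['force'],o['wrist_torque'],o['grip_width'],o['qpos'].round(1))
save('wrist','wr5')
to([.503,-.296,.28],R.from_euler('xyz',[180,0,69],degrees=True))
K,W=load('wr5'); print(proj(K,W,[.5314,-.221,.07]),proj(K,W,[.5314,-.221,.048]))
E
```

```text
[ 0.29596765  1.1157111  -3.0003985 ] [ 0.05115635  0.0287736  -0.02402622] 0.025565467777830513 [11.3  8.3 17.  90.4 -2.3 82.2  7.8]
shift cm [-1.38  0.77 -0.96] turn [-0.49  0.19  0.34] | now [ 0.5005 -0.2804  0.2704] [-179.51    0.18   69.34]
[330.77523501 106.73869803] [330.36903206 106.07059998]
```

View pics/wr5.png

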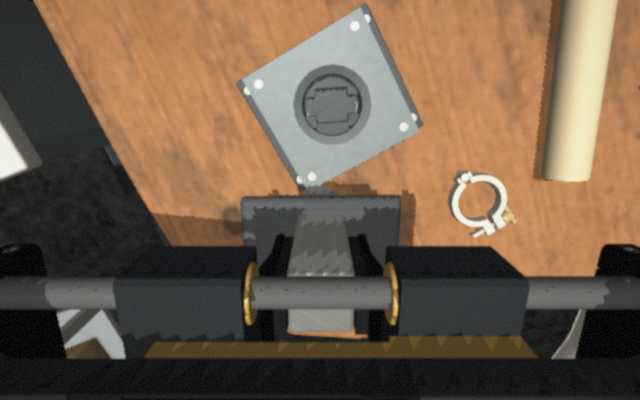

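```bash
python3 - <<'E'
import cv2
a=cv2.imread('pics/wr5.png')[55:155,280:390]
a=cv2.resize(a,None,fx=6,fy=6,interpolation=cv2.INTER_CUBIC); a=cv2.convertScaleAbs(a,alpha=1.8,beta=-40)
cv2.imwrite('pics/wr5c.png',a)
E
```

```text
(no output)
```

View pics/wr5c.png

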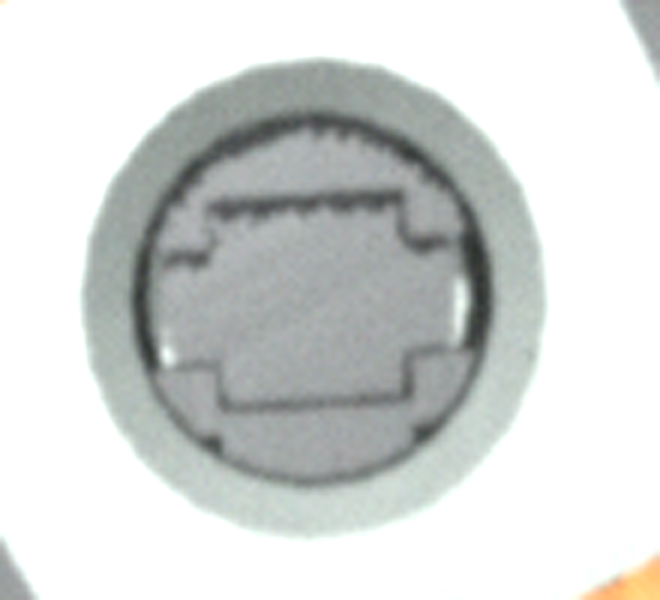

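```bash
cat > b.py <<'E'
from h import *
import sys
K,W=load('wr5'); b=ray(K,W,(332.3,104.7),.07)
o=env.get_obs(); print('bore',b.round(4),'q7',o['qpos'][6].round(1),'F',o['force'].round(1),'T',o['wrist_torque'].round(2),'w',round(o['grip_width'],4))
z=float(sys.argv[1]); yaw=float(sys.argv[2])
to([b[0],b[1],z],R.from_euler('xyz',[180,0,yaw],degrees=True))
E
python3 b.py 0.18 83
```

```text
bore [ 0.5335 -0.2197  0.07  ] q7 7.8 F [-0.2 -2.  -1.8] T [-0.22  0.11  0.05] w 0.0256
shift cm [6.87 1.02 9.01] turn [ -0.51   0.12 -13.66] | now [ 0.5005 -0.2804  0.2704] [-179.51    0.18   69.34]
```

servo_tool:
  plan:
    - [0,[2.3,0.3,0],[0,0,0]]
    - [0,[2.3,0.3,1],[0,0,0]]
    - [0,[1.5,0.3,2],[0,0,0]]
    - [0,[0,0,2],[0,0,-4.5]]
    - [0,[0,0,2],[0,0,-4.5]]
    - [0,[0,0,0],[-0.5,0,-4.5]]
    - [0,[0,0,0],[0,0,0]]
    - [0,[0,0,0],[0,0,0]]

```text
time_s: 17.88
tool_pos: [0.5332, -0.2123, 0.1984]
tool_rot: [180.0, -0.2, 84.1]
force: [0.5, -0.5, -1.9]
grip_width: 0.0258
```

```bash
python3 b.py .18 83
```

```text
bore [ 0.5335 -0.2197  0.07  ] q7 15.2 F [ 0.5 -0.5 -1.9] T [-0.02  0.06 -0.02] w 0.0258
shift cm [-0.74  0.1   1.84] turn [ 0.   -0.21  1.12] | now [ 0.5332 -0.2123  0.1984] [179.99  -0.21  84.12]
```

servo_tool:
  plan:
    - [0,[-0.7,0.1,0.7],[0,-0.2,0.8]]
    - [0,[0,0,0.7],[0,0,0]]
    - [0,[0,0,0],[0,0,0]]
    - [0,[0,0,0],[0,0,0]]

```text
time_s: 18.22
tool_pos: [0.5349, -0.219, 0.185]
tool_rot: [179.8, 0.0, 83.1]
force: [0.9, -0.0, -2.6]
grip_width: 0.0259
```

```bash
python3 b.py .145 83
```

```text
bore [ 0.5335 -0.2197  0.07  ] q7 14.8 F [ 0.9 -0.  -2.6] T [-0.1   0.05  0.02] w 0.0259
shift cm [-0.09 -0.14  4.  ] turn [0.16 0.02 0.06] | now [ 0.5349 -0.219   0.185 ] [1.7984e+02 2.0000e-02 8.3060e+01]
```

servo_tool:
  plan:
    - [0,[-0.1,-0.15,0.7],[0.2,0,0]]
    - [0,[0,0,0.8],[0,0,0]]
    - [0,[0,0,0.8],[0,0,0]]
    - [0,[0,0,0],[0,0,0]]
    - [0,[0,0,0],[0,0,0]]

```text
time_s: 18.63
tool_pos: [0.5331, -0.2207, 0.1598]
tool_rot: [-180.0, 0.0, 82.9]
force: [0.2, 0.8, -2.8]
grip_width: 0.0257
```

```bash
python3 b.py .138 83
```

```text
bore [ 0.5335 -0.2197  0.07  ] q7 15.0 F [ 0.2  0.8 -2.8] T [-0.12  0.04  0.03] w 0.0257
shift cm [0.11 0.03 2.17] turn [-0.03  0.04 -0.09] | now [ 0.5331 -0.2207  0.1598] [-1.7997e+02  4.0000e-02  8.2910e+01]
```

servo_tool:
  plan:
    - [0,[0.1,0,0.6],[0,0,0]]
    - [0,[0,0,0.6],[0,0,0]]
    - [0,[0,0,0.4],[0,0,0]]
    - [0,[0,0,0],[0,0,0]]

```text
time_s: 18.97
tool_pos: [0.5333, -0.2195, 0.1421]
tool_rot: [-180.0, 0.0, 82.9]
force: [-0.3, 1.0, -1.6]
grip_width: 0.0254
```

```bash
python3 b.py .134 83
```

```text
bore [ 0.5335 -0.2197  0.07  ] q7 15.0 F [-0.3  1.  -1.6] T [-0.05  0.09  0.04] w 0.0254
shift cm [-0.01  0.02  0.81] turn [-0.03  0.03 -0.09] | now [ 0.5333 -0.2195  0.1421] [-1.7997e+02  3.0000e-02  8.2910e+01]
```

In the bore without contact. I go down onto the lands.

servo_tool:
  plan:
    - [0,[0,0,0.5],[0,0,0]]
    - [0,[0,0,0.4],[0,0,0]]
    - [0,[0,0,0.3],[0,0,0]]

```text
time_s: 19.22
tool_pos: [0.534, -0.2198, 0.1334]
tool_rot: [179.9, 0.0, 82.9]
force: [-9.4, 1.7, 27.2]
grip_width: 0.0253
```

```bash
python3 b.py .134 73
```

```text
bore [ 0.5335 -0.2197  0.07  ] q7 15.2 F [-9.4  1.7 27.2] T [0.86 2.58 0.01] w 0.0253
shift cm [ 0.01 -0.05 -0.06] turn [0.07 0.02 9.92] | now [ 0.534  -0.2198  0.1334] [1.7993e+02 2.0000e-02 8.2920e+01]
```

The lugs rest on the lands at TCP z 0.133. Now I feel for the slot, clockwise, with lighter pressure.

servo_tool:
  plan:
    - [0,[0,0,0.1],[0,0,2.5]]
    - [0,[0,0,0.1],[0,0,2.5]]
    - [0,[0,0,0.1],[0,0,2]]

```text
time_s: 19.47
tool_pos: [0.5351, -0.2203, 0.1331]
tool_rot: [179.7, -0.0, 75.7]
force: [0.1, -0.0, -3.3]
grip_width: 0.0256
```

```bash
python3 b.py .12 73
```

```text
bore [ 0.5335 -0.2197  0.07  ] q7 8.1 F [ 0.1 -0.  -3.3] T [-0.05  0.08  0.01] w 0.0256
shift cm [ 0.02 -0.18  1.31] turn [ 0.29 -0.01  2.65] | now [ 0.5351 -0.2203  0.1331] [ 1.7971e+02 -1.0000e-02  7.5650e+01]
```

servo_tool:
  plan:
    - [0,[0,-0.15,0.15],[0.2,0,1]]
    - [0,[0,0,0.2],[0,0,1]]
    - [0,[0,0,0.2],[0,0,0.5]]

```text
time_s: 19.72
tool_pos: [0.5339, -0.22, 0.1274]
tool_rot: [179.9, -0.0, 73.0]
force: [0.1, 0.4, -2.2]
grip_width: 0.0258
```

```bash
python3 b.py .12 73
```

```text
bore [ 0.5335 -0.2197  0.07  ] q7 5.6 F [ 0.1  0.4 -2.2] T [-0.1   0.12 -0.  ] w 0.0258
shift cm [ 0.01 -0.05  0.74] turn [ 0.14 -0.02 -0.03] | now [ 0.5339 -0.22    0.1274] [ 1.7986e+02 -2.0000e-02  7.2970e+01]
```

The lugs have dropped into the slot at yaw 73°, as the picture showed. Now I push down to TCP z of about 0.1075.

servo_tool:
  plan:
    - [0,[0,-0.05,0.4],[0,0,0]]
    - [0,[0,0,0.4],[0,0,0]]
    - [0,[0,0,0.4],[0,0,0]]
    - [0,[0,0,0.4],[0,0,0]]
    - [0,[0,0,0.3],[0,0,0]]

```text
time_s: 20.13
tool_pos: [0.5337, -0.22, 0.1092]
tool_rot: [179.8, -0.0, 73.0]
force: [-3.1, 1.7, 8.7]
grip_width: 0.0259
```

```bash
python3 b.py .1075 73
```

```text
bore [ 0.5335 -0.2197  0.07  ] q7 5.9 F [-3.1  1.7  8.7] T [ 0.34  1.14 -0.07] w 0.0259
shift cm [ 0.02 -0.02  0.17] turn [ 0.15 -0.04  0.03] | now [ 0.5337 -0.22    0.1092] [ 1.7985e+02 -4.0000e-02  7.3030e+01]
```

servo_tool:
  plan:
    - [0,[0,0,0.35],[0,0,0]]
    - [0,[0,0,0.3],[0,0,2]]
    - [0,[0,0,0.3],[0,0,5]]
    - [0,[0,0,0.3],[0,0,5]]
    - [0,[0,0,0.3],[0,0,5]]

```text
time_s: 20.55
tool_pos: [0.5354, -0.2213, 0.1063]
tool_rot: [179.7, -0.2, 55.7]
force: [-5.6, 2.0, 16.7]
grip_width: 0.0256
```

```bash
python3 b.py .1075 73
```

```text
bore [ 0.5335 -0.2197  0.07  ] q7 -10.8 F [-5.6  2.  16.7] T [0.74 2.37 0.5 ] w 0.0256
shift cm [ 0.03 -0.25 -0.12] turn [  0.37  -0.17 -17.33] | now [ 0.5354 -0.2213  0.1063] [179.66  -0.22  55.67]
```

servo_tool:
  plan:
    - [0,[0,-0.1,0.15],[0.1,0,5]]
    - [0,[0,-0.1,0.2],[0.1,0,5]]
    - [0,[0,-0.05,0.2],[0,0,5]]
    - [0,[0,0,0.2],[0,0,5]]
    - [0,[0,0,0.2],[0,0,5]]

```text
time_s: 20.97
tool_pos: [0.535, -0.2222, 0.1067]
tool_rot: [179.7, -0.4, 29.7]
force: [-5.1, 1.9, 12.7]
grip_width: 0.0255
```

```bash
python3 b.py .1075 73
```

```text
bore [ 0.5335 -0.2197  0.07  ] q7 -35.9 F [-5.1  1.9 12.7] T [0.69 1.81 0.48] w 0.0255
shift cm [-0.01 -0.29 -0.08] turn [  0.45  -0.31 -43.31] | now [ 0.535  -0.2222  0.1067] [179.71  -0.44  29.69]
```

servo_tool:
  plan:
    - [0,[0,-0.2,0.2],[0.2,0,5]]
    - [0,[0,-0.1,0.2],[0.1,0.2,5]]
    - [0,[0,-0.1,0.2],[0,0,5]]
    - [0,[0,0,0.2],[0,0,5]]
    - [0,[0,0,0.2],[0,0,5]]
    - [0,[0,0,0.2],[0,0,5]]

```text
time_s: 21.47
tool_pos: [0.5345, -0.223, 0.1065]
tool_rot: [-179.9, -0.9, -1.5]
force: [-3.4, 1.9, 11.1]
grip_width: 0.0256
```

```bash
python3 b.py .1075 73
```

```text
bore [ 0.5335 -0.2197  0.07  ] q7 -65.8 F [-3.4  1.9 11.1] T [0.56 1.41 0.48] w 0.0256
shift cm [-0.1  -0.33 -0.1 ] turn [  0.51  -0.76 -74.47] | now [ 0.5345 -0.223   0.1065] [-179.94   -0.85   -1.47]
```

servo_tool:
  plan:
    - [0,[-0.1,-0.2,0.2],[0.2,0,4]]
    - [0,[0,-0.1,0.2],[0.1,-0.3,4]]
    - [0,[0,0,0.2],[0,0,4]]
    - [0,[0,0,0.2],[0,0,4]]

```text
time_s: 21.8
tool_pos: [0.5349, -0.2239, 0.1065]
tool_rot: [-179.7, -0.7, -18.0]
force: [-4.2, 1.3, 12.8]
grip_width: 0.0255
```

```bash
python3 b.py .1075 73
```

```text
bore [ 0.5335 -0.2197  0.07  ] q7 -81.7 F [-4.2  1.3 12.8] T [0.26 1.86 0.43] w 0.0255
shift cm [-0.26 -0.35 -0.1 ] turn [  0.34  -0.81 -91.01] | now [ 0.5349 -0.2239  0.1065] [-179.69   -0.73  -18.01]
```

servo_tool:
  plan:
    - [0,[-0.1,-0.1,0.2],[0.2,-0.3,3]]
    - [0,[-0.1,-0.1,0.2],[0,-0.3,3]]
    - [0,[0,0,0.2],[0,0,3]]
    - [0,[0,0,0.2],[0,0,3]]

```text
time_s: 22.13
tool_pos: [0.5334, -0.223, 0.1065]
tool_rot: [-179.6, -0.0, -29.9]
force: [-4.4, 0.8, 13.0]
grip_width: 0.0261
```

```bash
python3 b.py .1075 73
```

```text
bore [ 0.5335 -0.2197  0.07  ] q7 -93.2 F [-4.4  0.8 13. ] T [0.29 2.11 2.19] w 0.0261
shift cm [-0.16 -0.29 -0.09] turn [  -0.24   -0.35 -102.91] | now [ 0.5334 -0.223   0.1065] [-1.7963e+02 -3.0000e-02 -2.9910e+01]
```

servo_tool:
  plan:
    - [0,[0,0,0.2],[0,0,2]]
    - [0,[0,0,0.2],[0,0,2]]

```text
time_s: 22.3
tool_pos: [0.5339, -0.223, 0.1066]
tool_rot: [-179.8, -0.1, -33.3]
force: [-4.8, 0.5, 11.7]
grip_width: 0.0269
```

```bash
python3 b.py .1075 73
```

```text
bore [ 0.5335 -0.2197  0.07  ] q7 -96.6 F [-4.8  0.5 11.7] T [0.13 1.29 2.25] w 0.0269
shift cm [-0.22 -0.26 -0.09] turn [-8.0000e-02 -2.4000e-01 -1.0625e+02] | now [ 0.5339 -0.223   0.1066] [-1.7979e+02 -7.0000e-02 -3.3250e+01]
```

Torque has jumped to 2.2 N m and the pads begin to slip round: the cam is at its stop. I ease the pressure and let go.

servo_tool:
  plan:
    - [0,[0,0,0],[0,0,-0.5]]
    - [0,[0,0,-0.1],[0,0,0]]
    - [0.4,[0,0,0],[0,0,0]]
    - [0.6,[0,0,0],[0,0,0]]
    - [1,[0,0,0],[0,0,0]]
    - [1,[0,0,0],[0,0,0]]
    - [1,[0,0,0],[0,0,0]]
    - [1,[0,0,0],[0,0,0]]
    - [1,[0,0,0],[0,0,0]]
    - [1,[0,0,0],[0,0,0]]
    - [1,[0,0,-2],[0,0,0]]
    - [1,[0,0,-3],[0,0,0]]
    - [1,[0,0,-3],[0,0,0]]
    - [1,[0,0,-3],[0,0,0]]
    - [1,[-2,0,-2],[0,0,0]]
    - [1,[-3,0,0],[0,0,0]]
    - [1,[-1,0,0],[0,0,0]]
    - [1,[0,0,0],[0,0,0]]

```text
time_s: 23.8
tool_pos: [0.4818, -0.1909, 0.2428]
tool_rot: [-179.8, -0.1, -32.9]
force: [0.3, -0.4, 1.4]
grip_width: 0.0869
```

```bash
python3 - <<'E'
from h import *
save('wrist','wr6'); K,W=load('wr6'); o=env.get_obs(); print(o['time_s'],o['force'],o['tool_pos'],o['tool_rot'])
im=cv2.imread('pics/wr6.png'); s,_,_=cam('side'); c=s[165:285,290:410]
top,_,_=save('top','top1'); 
c=cv2.resize(c,(320,320)); d=cv2.resize(top[120:250,150:480],(480,189))
out=np.zeros((600,800,3),np.uint8); out[:280,:]=cv2.resize(im[0:240],None,fx=1.25,fy=1.25)[:280]; out[280:,:320]=c; out[290:479,320:]=d
cv2.imwrite('pics/fin.png',out); np.save('fin',0)
for p in ([.5335,-.22,.154],[.5335,-.22,.074]): print(proj(K,W,p)*1.25)
E
```

```text
23.85 [ 0.67993688 -0.43700648  0.30278451] [ 0.48226827 -0.19132132  0.24259324] [-1.79844295e+02 -1.43933726e-01 -3.28923555e+01]
[395.07433456 150.84704454]
[396.74685695 143.80481324]
```

View pics/fin.png

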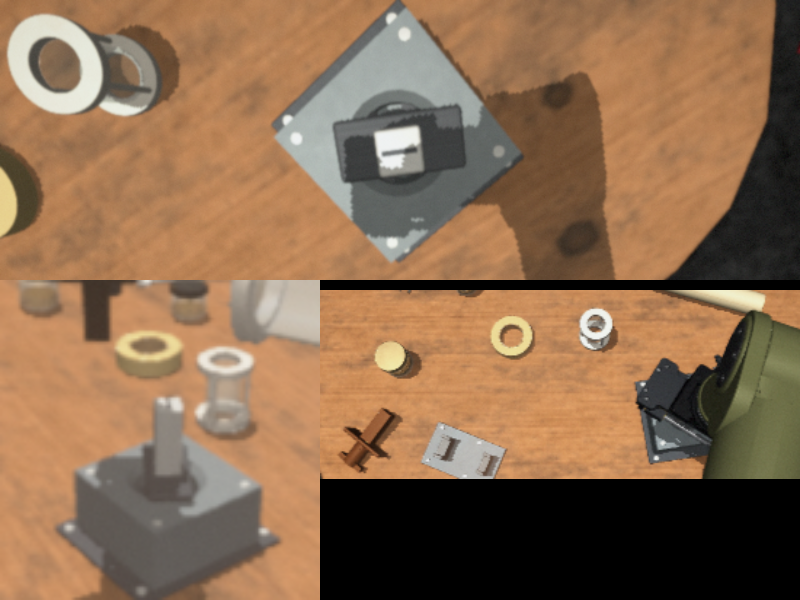

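The picture shows the stud upright in the bore with its flange on the rim (head at about (398,150)). The flange edge puts the lugs about 98° clockwise of where they dropped in. Bystanders and cradle are in place, and the gripper is clear.

```bash
python3 -c "
from h import *
print(env.sign_off())"
```

```text
the job is handed in; nothing more can be done
None
```

The stud is locked in the grey enclosure and let go. I handed the job in at about 24 s of the 67 s allowed.

- **Lift and stand:** I took the stud from its cradle with the tool tilted 45° and stood it upright on the bare table. After I let go it stood by itself; the wrist picture showed its head within about 2 px of where I expected it.
- **Regrasp and slot:** I took it again by the shank from straight above. The lugs rested on the lands about 10° out of line, then dropped in when I turned it clockwise under light pressure.
- **Lock:** I pushed it down against the spring and turned it clockwise until the torque jumped from 0.4 to 2.2 N m. At that point the pads began to slip round the shank, so I took this as the cam's stop.

**Last checks:**
- The wrist force was near zero, with the gripper open and clear.
- The picture showed the stud upright with its flange at the rim.
- The lugs were about 98° clockwise of where they dropped in, which is inside the 80 to 110° expected.
- The tool itself had turned about 106°. I put the difference down to the pads slipping at the stop.
- The sight glass and jar looked undisturbed. The clamp was outside the last picture, but the arm never went near it.
- I could not measure the cam's angle itself. That it is locked rests on the torque jump and the lug angle.

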